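Free the stuck stopper of the soap canister

ROBOT

A 6-joint arm with a two-finger parallel gripper is mounted at the origin on the work surface. World frame = base frame: x ahead of the robot, y to its left, z up, the work surface at z = 0. Lengths are in m, angles in degrees, forces in N, time in s.
With the tool pointing down it reaches from about 0.3 to 0.75 m from the base axis. Payload 8.5 kg.
Tool frame: the origin (TCP) lies on the mounting face of the last link; the fingertips stand 173 mm ahead of it and the grasp point (between the pads) lies 155 mm ahead of it (env.tips_ahead is the distance from the TCP to the fingertips, in m); z points along the fingers, x is the direction in which the jaws open and shut, and the axes are right-handed (so a half turn about z gives the same grasp; the last joint's range is limited). The gripper opens to 85 mm and grips with 20 to 120 N. Pads are 22 mm wide; open, the fingers measure 114 mm over their backs; the gripper's body (76 mm by 85 mm) begins 54 mm behind the grasp point. The pads swing forward as they close: fully open they stand 13 mm farther back than shut.
Start: joints at [62.894, 21.807, 74.336, -0, 83.858, -12.336], TCP at [0.14, 0.532, 0.405] pointing down, gripper open.
Joint ranges: [-178.18, 178.18], [-50.72, 133.34], [12.68, 142.11], [-81.47, 261.47], [9.98, 163.14], [-165.26, 165.26]. Speed limits (degrees/s): [136.94, 136.94, 180, 180, 180, 180].

INTERFACE

Orientations are given as a 3x3 rotation matrix whose columns are the frame's x, y, z axes.
In Python, from rig import env gives the robot as it stands. The module is installed in compiled form; this text tells all that it offers.
- The arm moves only by the tool step_arm, never from a script. Its argument "increments" is a list of rows, each an object of numbers: "x", "y", "z": the shift along the tool's x, y, z in cm; "wx", "wy", "wz": the turn, a rotation vector about the tool's x, y, z in rad; "gripper": the finger opening in cm, from 0 to 8.54. A call has 1 to 20 rows; each row shifts and turns the commanded pose from where the row before left it, along the tool's axes as they then stand; what a row does not reach is not made up. A row lasts 1/10 s, in which the tool goes at most 50 mm and 8.59 degrees, less where a joint would pass 70% of its speed; a pose out of reach is approached as far as the arm can. A call with a gripper value outside its range is refused whole. The fingers move at their own pace and stop on an object; "newtons" is the grip in N (left out, the last holds). Time passes only in rows, so rows that do not move let the fingers close. It gives the time, the measured TCP pose, the force and the opening at its end, in the units of the state.
- env.observe(): the state, without advancing time (a new reading comes with each control period).
- env.get_image(name): name is "scene" or "top" or "wrist"; returns a dict with "color" (384x512x3 uint8, blue, green, red), "camera_matrix" (3x3 intrinsics, pixels), "rvec" (rotation vector, rad) and "tvec" (3), from world to camera coordinates, as OpenCV has them. Camera axes: x right, y down, z forward; pixel columns grow to the right and rows downward; lengths in m; the calibration is good to about 2 mm. The wrist camera is an equidistant fisheye: a pixel r from the principal point sees the ray r / f radians off the axis. A picture is of the moment at which its call begins. There is no depth.
- env.close_job(): hands the job in, once; it reports no verdict.
The state is a dict: "time_s": time; "q": joint angles; "qvel": joint speeds; "joint_efforts": joint torques, N m; "position": TCP position; "tool_rot": TCP orientation; "ft_force": force on the tool from outside, world axes, zero at the start; "wrist_torque": the same for the moment, N m; "grip_width": finger opening in m.
Only numpy, scipy, OpenCV 4.12 (cv2) and the standard library are available. Lean on these libraries where they do the work, as an engineer would, in place of code of your own. Each camera call takes 0.05 s, during which the arm holds its last target. There are 200 camera calls.

TASK

The T-handled stopper of the square steel canister is stuck in its neck with dried soap: work it out by twisting it back and forth while pulling up lightly, because a straight pull only lifts the whole canister out of its wooden holder, and it must stay down in there. Then put the stopper foot down into the empty rinsing cup (the other, like cup holds a bar of soap), setting it down rather than dropping it, and let go; it may lean on the rim. Leave the soap cup where it is.

Things in the scene. Friction and masses are not known exactly. Their poses are not given: they have to be found in the camera images.
- stopper: Stuck T stopper, 69 mm tall, 70 g: round steel shank 18 mm thick, 47 mm long, with a grey plastic cross bar on top at z 47 to 69 mm (52 mm long along x, 12 thick along y; grip it there from above) and a 28 mm flange at z 23 to 27. Origin: centre of the shank's foot, z up. The foot starts 20 mm down the neck. Friction all the way: straight pull 17 to 24 N; turning 0.2 N m, no stops.
- neck (a point): Centre of the mouth of the neck (44 mm wide, 33 tall) of the square steel canister (96 mm wide, 95 tall, 1.2 kg), 139 mm above the table. A fixed wooden holder, 112 mm square, walls 40 mm, keeps it from turning; it can only lift, at 12 N, and sinks back when the stopper is turned. While being turned the stopper yields to a light pull: rising 3 mm per turn of 1 rad to and fro works.
- cup: The empty rinsing cup: a low round white ceramic cup, 84 mm across the rim, 36 mm tall, its outside narrowing to 67 mm at the foot, wall 4 mm, floor 5 mm thick, standing loose on the table, 300 g. Origin at the centre of its underside, z up.
- soap_cup: The other cup, of the same make and size, with a pale yellow bar of soap 44 x 30 x 22 mm lying in it. Origin at the centre of its underside. Not to be used or moved.
There are look-alikes about, which are no part of the job. Of the things that look like the stopper, the largest one is meant. What is shaped like the part that bears neck but blue is not meant.

How it is judged (in metres and radians):
On the way:
1. the stopper is out of the neck and the canister is down in its holder (z of stopper in the frame of neck above 0.002 m and distance of neck from where it was at the start of the episode below 0.006 m), for 0.1 s.
At the end, for the whole second after the job is handed in: The stopper is released and at rest, its foot inside the empty cup (within 40 mm of the cup's centre and lower than 25 mm above its underside), the cup is upright on its base (tilt under 0.15 rad), and the canister is down in its holder (neck within 6 mm of where it started) (horizontal distance between stopper and cup below 0.04 m and z of stopper in the frame of cup below 0.025 m and angle between cup's own z axis and vertical below 0.15 rad and linear speed of stopper below 0.03 m/s and distance of neck from where it was at the start of the episode below 0.006 m); the robot touches nothing.
It fails at once if the canister is lifted more than 20 mm in its holder (distance of neck from where it was at the start of the episode above 0.02 m).
It fails at once if the soap cup is moved more than 30 mm (distance of soap_cup from where it was at the start of the episode above 0.03 m).
It fails at once if the stopper is let fall from more than about 60 mm above the cup's floor (contact force between the fingers and stopper below 0.02 N and height (world z) of stopper above 0.07 m and horizontal distance between stopper and neck above 0.06 m).
It also fails if it takes over 64 s, if anything falls off the work surface, if the arm or the gripper's body presses on something with over 40 N, if the wrist force passes 120 N, or if a joint passes its speed limit or range.

## Working session

There is one attempt and no reset: what is moved stays moved. The work goes in short steps, Python scripts to look and compute and a tool call to move; the robot and the scene stay as the last step left them, time stands still between calls to the robot, and variables do not carry over. Pictures are saved under pics/ and viewed, about 8 in all and at most 12, crops included, and the job is handed in when it is done.

Besides the shell and the picture viewer there is one more tool, called after "Call:" in YAML: its name, and indented under it one key for each argument. step_arm: Moves the arm, as the interface text tells. Its arguments: {"type":"object","properties":{"increments":{"type":"array"},"newtons":{"type":"number"}},"required":["increments"]}

```bash
mkdir -p pics && cat > h.py <<'E'
import numpy as np, cv2
from rig import env
def cam(n):
    im=env.get_image(n); R=cv2.Rodrigues(np.array(im["rvec"],float))[0]
    return im["color"],np.array(im["camera_matrix"]),R,np.array(im["tvec"],float).ravel()
def ray(c,uv):
    _,K,R,t=c; d=R.T@np.linalg.solve(K,[uv[0],uv[1],1.]); return -R.T@t,d
def onz(c,uv,z):
    o,d=ray(c,uv); return o+d*(z-o[2])/d[2]
def proj(c,p):
    _,K,R,t=c; q=K@(R@np.array(p)+t); return q[:2]/q[2]
E
python3 - <<'E'
from h import *
a=[cam(n) for n in("scene","top")]
for n,c in zip(("scene","top"),a):
    cv2.imwrite(f"pics/{n}0.png",cv2.resize(c[0],(800,600),interpolation=cv2.INTER_CUBIC)); print(n,c[1].tolist(),(-c[2].T@c[3]).round(3))
E
```

```text
scene [[408.22677921461127, 0.0, 266.5267596561314], [0.0, 408.22677921461127, 192.0959345647675], [0.0, 0.0, 1.0]] [ 0.747 -0.308  0.773]
top [[449.1692046121038, 0.0, 258.32500116615336], [0.0, 449.1692046121038, 190.82799845251392], [0.0, 0.0, 1.0]] [0.288 0.06  1.121]
```

View pics/scene0.png

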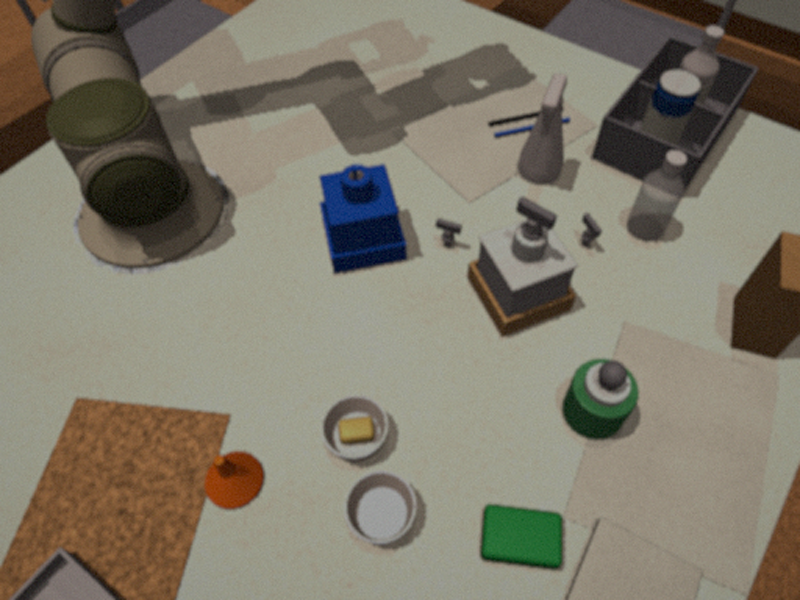

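View pics/top0.png

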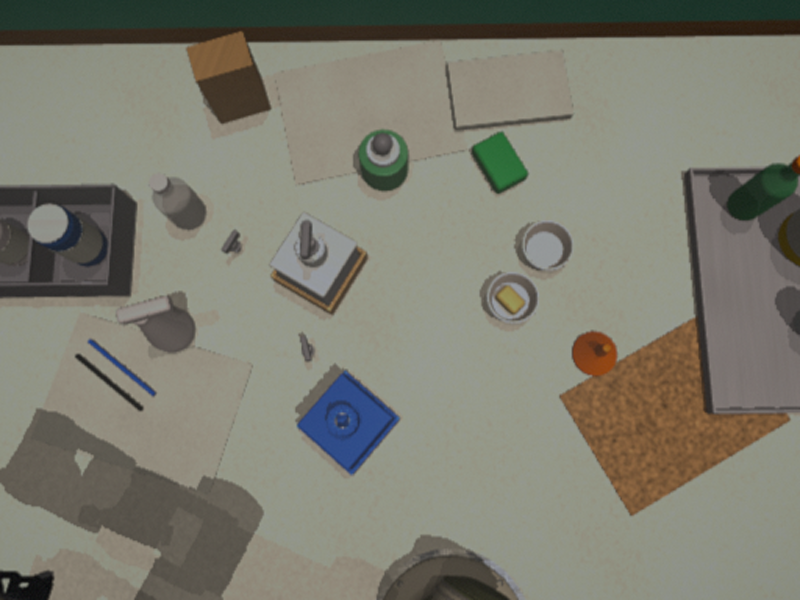

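Candidates for the stopper (top view, 800-px scale): the bar on the canister at (308,240), and two small loose ones at (232,242) and (307,346). I choose the largest, which sits in the steel canister; the blue canister at (345,420) is a decoy. The empty cup is at (544,247), and the soap cup at (511,299). Next is a close crop.

```bash
python3 - <<'E'
from h import *
t=cam("top"); s=cam("scene")
def crop(c,u,v,w,h,k): return cv2.resize(c[0][v:v+h,u:u+w],None,fx=k,fy=k,interpolation=cv2.INTER_CUBIC)
a=crop(t,165,125,80,80,5); b=crop(s,290,115,80,80,5)
cv2.imwrite("pics/crop1.png",np.hstack([a,b]))
f=512/800
# cups: bright/white contours
for n,(u,v) in dict(cup=(544,247),soap=(511,299)).items():
    p=onz(t,(u*f,v*f),.036);print(n,"top",p.round(4))
for n,(u,v) in dict(cup=(381,508),soap=(356,429)).items():
    p=onz(s,(u*f,v*f),.03);print(n,"scene",p.round(4))
for e in ((308,224),(306,255)): print(onz(t,(e[0]*f,e[1]*f),.188).round(4))
for e in ((519,206),(552,217)): print(onz(s,(e[0]*f,e[1]*f),.183).round(4))
for e in ((383,145),): print("knob",onz(t,(e[0]*f,e[1]*f),.15).round(4))
hsv=cv2.cvtColor(t[0],cv2.COLOR_BGR2HSV)
print(t[0][150,185:215].tolist())
E
```

```text
cup top [ 0.5825 -0.1613  0.036 ]
soap top [ 0.4986 -0.1052  0.036 ]
cup scene [ 0.5896 -0.1683  0.03  ]
soap scene [ 0.5064 -0.1096  0.03  ]
[0.5783 0.1946 0.188 ]
[0.534  0.1967 0.188 ]
[0.5392 0.192  0.183 ]
[0.5808 0.1996 0.183 ]
knob [0.71   0.0913 0.15  ]
[[147, 149, 147], [153, 152, 148], [154, 153, 148], [152, 152, 149], [152, 152, 149], [142, 144, 142], [103, 107, 110], [96, 101, 103], [86, 88, 93], [94, 94, 99], [95, 96, 101], [96, 96, 101], [83, 84, 87], [60, 62, 63], [86, 89, 90], [129, 135, 134], [145, 151, 150], [146, 152, 150], [143, 148, 149], [140, 146, 149], [138, 144, 148], [138, 144, 149], [141, 146, 149], [150, 153, 149], [151, 152, 147], [152, 152, 149], [151, 152, 149], [152, 152, 149], [151, 152, 148], [151, 152, 149]]
```

View pics/crop1.png

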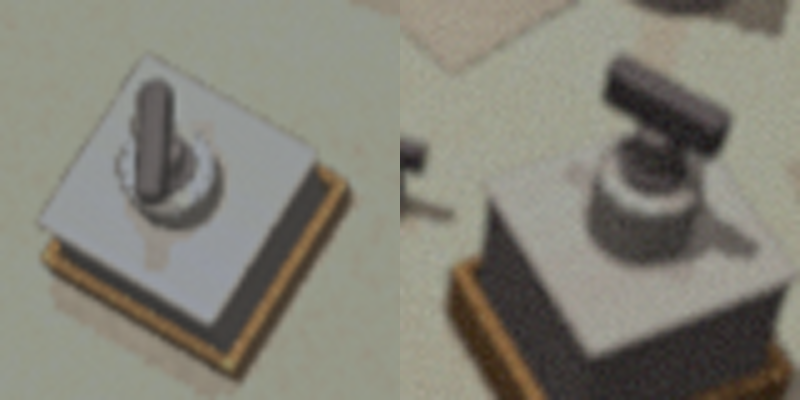

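```bash
cat >> h.py <<'E'
def tri(a,ua,b,ub):
    o1,d1=ray(a,ua);o2,d2=ray(b,ub);s=np.linalg.lstsq(np.c_[d1,-d2],o2-o1,rcond=None)[0]
    p,q=o1+d1*s[0],o2+d2*s[1]; return ((p+q)/2).round(4),round(np.linalg.norm(p-q),4)
E
python3 - <<'E'
from h import *
t=cam("top"); s=cam("scene"); f=.64
T=lambda x,y:(165+x/5-.4,125+y/5-.4); S=lambda x,y:(290+(x-400)/5-.4,115+y/5-.4)
e1,e2=onz(t,T(157,80),.188),onz(t,T(149,199),.188); print("bar",e1,e2,(e1+e2)/2,np.degrees(np.arctan2(*(e1-e2)[1::-1])))
e1,e2=onz(s,S(617,60),.188),onz(s,S(722,112),.188); print("bar scene",e1,e2)
print("bar centre tri",tri(t,T(153,139),s,S(668,90)))
print("neck top",onz(t,T(169,170),.139),"scene",onz(s,S(646,172),.139), tri(t,T(169,170),s,S(646,172)))
print("spray head",tri(t,(150*f,310*f),s,(555*1*f,90*f)),"grn",tri(t,(382*f,145*f),s,(613*f,373*f)))
o=env.observe(); print(o["tool_rot"],o["position"],o["time_s"])
# cup rims: dark-ish outline
for n,c,box in(("t",t,(310,130,70,90)),("s",s,(200,245,80,110))):
    u,v,w,h=box; cv2.imwrite(f"pics/{n}c.png",cv2.resize(c[0][v:v+h,u:u+w],(400,int(400*h/w)),interpolation=cv2.INTER_CUBIC))
a,b=cv2.imread("pics/tc.png"),cv2.imread("pics/sc.png"); H=max(a.shape[0],b.shape[0])
cv2.imwrite("pics/cups.png",np.hstack([cv2.copyMakeBorder(i,0,H-i.shape[0],0,0,0) for i in(a,b)]))
E
```

```text
bar [0.58456691 0.19712414 0.188     ] [0.53140062 0.19972676 0.188     ] [0.55798376 0.19842545 0.188     ] -2.802533110937926
bar scene [0.53548247 0.20028011 0.188     ] [0.58109643 0.20017814 0.188     ]
bar centre tri (array([0.5586, 0.1988, 0.187 ]), np.float64(0.0005))
neck top [0.55762738 0.19820978 0.139     ] scene [0.55767357 0.19752551 0.139     ] (array([0.5576, 0.1982, 0.1384]), np.float64(0.0004))
spray head (array([0.4651, 0.4137, 0.1767]), np.float64(0.0077)) grn (array([0.7309, 0.0953, 0.1058]), np.float64(0.0038))
[[ 2.54992104e-01  9.66943100e-01 -2.62509184e-04]
 [ 9.66942999e-01 -2.54992203e-01 -4.60686132e-04]
 [-5.12395072e-04 -1.36360092e-04 -9.99999859e-01]] [0.14021965 0.53179351 0.40452305] 0.3
```

View pics/cups.png

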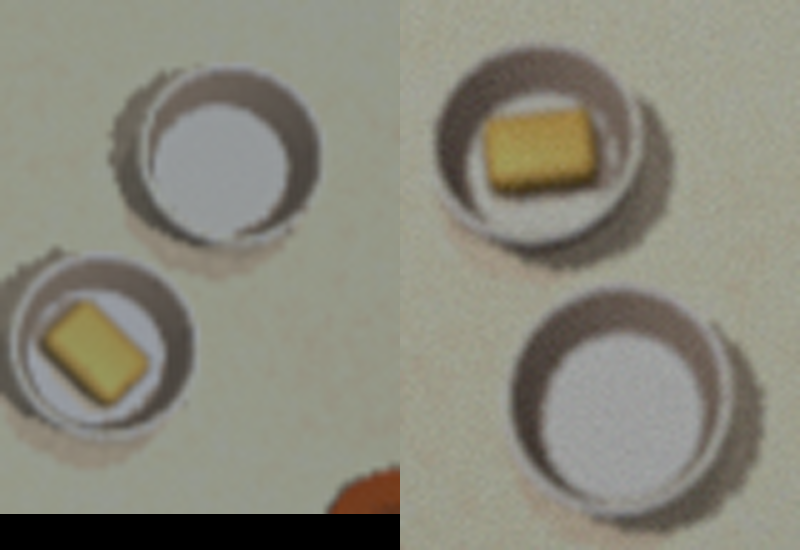

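Every measurement agrees: bar top z is 0.187, neck z is 0.138, and the centre is about (0.558, 0.198). I'll move above the stopper.

Call:
step_arm:
  increments:
    - {"x": -1.35, "y": 3.06, "gripper": 8.5}
    - {"x": -1.35, "y": 3.06}
    - {"x": -1.35, "y": 3.06}
    - {"x": -1.35, "y": 3.06}
    - {"x": -1.35, "y": 3.06}
    - {"x": -1.35, "y": 3.06}
    - {"x": -1.35, "y": 3.06}
    - {"x": -1.35, "y": 3.06}
    - {"x": -1.35, "y": 3.06}
    - {"x": -1.35, "y": 3.06}
    - {"x": -1.35, "y": 3.06}
    - {"x": -1.35, "y": 3.06}
    - {"x": -1.35, "y": 3.06}
    - {"x": -1.35, "y": 3.06}
    - {"x": -1.35, "y": 3.06}
    - {"x": -1.35, "y": 3.06}
    - {"wz": -0.116}
    - {"wz": -0.116}
    - {"x": 0}
    - {"x": 0}
  newtons: 40

```text
invalid input at $.increments[0]: expected keys x, y, z, wx, wy, wz, gripper
```

```bash
python3 - <<'E'
from h import *
o=env.observe(); print(o["tool_rot"].round(4) if hasattr(o["tool_rot"],'round') else o["tool_rot"],o["position"],o["q"],o["time_s"])
w=cam("wrist"); print(w[1].tolist(),(-w[2].T@w[3]).round(3))
cv2.imwrite("pics/w1.png",cv2.resize(w[0],(800,600),interpolation=cv2.INTER_CUBIC))
def fproj(p):
    q=w[2]@np.array(p)+w[3]; th=np.arctan2(np.hypot(q[0],q[1]),q[2]); r=w[1][0,0]*th; ph=np.arctan2(q[1],q[0])
    return np.array([w[1][0,2]+r*np.cos(ph),w[1][1,2]+r*np.sin(ph)])*800/512
for p in((.558,.1985,.188),(.584,.1975,.188),(.532,.1995,.188),(.558,.1985,.139)):print(p,fproj(p).round(1))
t=cam("top"); print("cup",onz(t,(350.0,156.7),.036),"soap",onz(t,(327.6,190.2),.036))
s=cam("scene");print("cup",onz(s,(243.8,324.6),.036))
E
```

```text
[[ 2.550e-01  9.669e-01 -3.000e-04]
 [ 9.669e-01 -2.550e-01 -5.000e-04]
 [-5.000e-04 -1.000e-04 -1.000e+00]] [0.14021965 0.53179351 0.40452305] [ 6.28923751e+01  2.18177530e+01  7.43518982e+01  1.36893087e-03
  8.38606983e+01 -1.23346504e+01] 0.3
[[297.3186396354542, 0.0, 254.25458888747374], [0.0, 297.3186396354542, 189.92738295524066], [0.0, 0.0, 1.0]] [0.072 0.55  0.374]
(0.558, 0.1985, 0.188) [207.4 725. ]
(0.584, 0.1975, 0.188) [217.9 733.1]
(0.532, 0.1995, 0.188) [196.4 716. ]
(0.558, 0.1985, 0.139) [216.8 692.4]
cup [ 0.58601683 -0.16611021  0.036     ] soap [ 0.50144523 -0.10671119  0.036     ]
cup [ 0.5902926  -0.16877015  0.036     ]
```

View pics/w1.png

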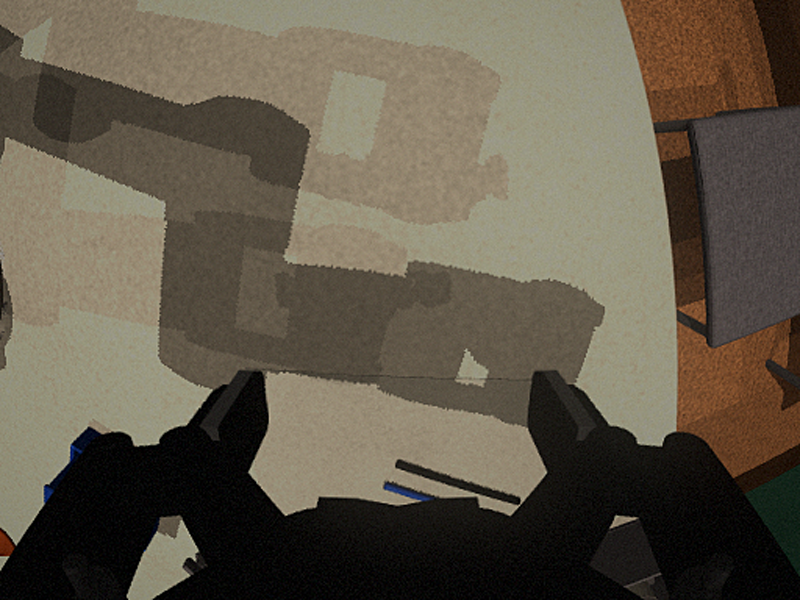

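The move was refused because each row needs all the keys, so the arm hasn't moved. The wrist view shows only the table and the open fingers. Resending with full rows.

Call:
step_arm:
  increments:
    - {"x": -1.35, "y": 3.06, "z": 0, "wx": 0, "wy": 0, "wz": 0, "gripper": 8.5}
    - {"x": -1.35, "y": 3.06, "z": 0, "wx": 0, "wy": 0, "wz": 0, "gripper": 8.5}
    - {"x": -1.35, "y": 3.06, "z": 0, "wx": 0, "wy": 0, "wz": 0, "gripper": 8.5}
    - {"x": -1.35, "y": 3.06, "z": 0, "wx": 0, "wy": 0, "wz": 0, "gripper": 8.5}
    - {"x": -1.35, "y": 3.06, "z": 0, "wx": 0, "wy": 0, "wz": 0, "gripper": 8.5}
    - {"x": -1.35, "y": 3.06, "z": 0, "wx": 0, "wy": 0, "wz": 0, "gripper": 8.5}
    - {"x": -1.35, "y": 3.06, "z": 0, "wx": 0, "wy": 0, "wz": 0, "gripper": 8.5}
    - {"x": -1.35, "y": 3.06, "z": 0, "wx": 0, "wy": 0, "wz": 0, "gripper": 8.5}
    - {"x": -1.35, "y": 3.06, "z": 0, "wx": 0, "wy": 0, "wz": 0, "gripper": 8.5}
    - {"x": -1.35, "y": 3.06, "z": 0, "wx": 0, "wy": 0, "wz": 0, "gripper": 8.5}
    - {"x": -1.35, "y": 3.06, "z": 0, "wx": 0, "wy": 0, "wz": 0, "gripper": 8.5}
    - {"x": -1.35, "y": 3.06, "z": 0, "wx": 0, "wy": 0, "wz": 0, "gripper": 8.5}
    - {"x": -1.35, "y": 3.06, "z": 0, "wx": 0, "wy": 0, "wz": 0, "gripper": 8.5}
    - {"x": -1.35, "y": 3.06, "z": 0, "wx": 0, "wy": 0, "wz": 0, "gripper": 8.5}
    - {"x": -1.35, "y": 3.06, "z": 0, "wx": 0, "wy": 0, "wz": 0, "gripper": 8.5}
    - {"x": -1.35, "y": 3.06, "z": 0, "wx": 0, "wy": 0, "wz": 0, "gripper": 8.5}
    - {"x": 0, "y": 0, "z": 0, "wx": 0, "wy": 0, "wz": -0.116, "gripper": 8.5}
    - {"x": 0, "y": 0, "z": 0, "wx": 0, "wy": 0, "wz": -0.116, "gripper": 8.5}
    - {"x": 0, "y": 0, "z": 0, "wx": 0, "wy": 0, "wz": 0, "gripper": 8.5}
  newtons: 40

```text
time_s: 2.35
position: [0.5588, 0.1979, 0.4046]
tool_rot: [[0.025, 1.0, -0.0], [1.0, -0.025, 0.0], [-0.0, -0.0, -1.0]]
ft_force: [-0.0, 0.5, -0.4]
grip_width: 0.0851
```

```bash
cat >> h.py <<'E'
def fproj(w,p):
    q=w[2]@np.array(p)+w[3]; th=np.arctan2(np.hypot(q[0],q[1]),q[2]); r=w[1][0,0]*th; ph=np.arctan2(q[1],q[0])
    return np.array([w[1][0,2]+r*np.cos(ph),w[1][1,2]+r*np.sin(ph)])*800/512
def fonz(w,uv800,z):
    x,y=np.array(uv800)*.64-w[1][:2,2]; r=np.hypot(x,y); th=r/w[1][0,0]
    d=w[2].T@np.array([np.sin(th)*x/r,np.sin(th)*y/r,np.cos(th)]); o=-w[2].T@w[3]; return (o+d*(z-o[2])/d[2]).round(4)
def st():
    o=env.observe(); R=np.array(o["tool_rot"]); print("t",round(o["time_s"],2),"pos",np.round(o["position"],4),"yaw",round(float(np.degrees(np.arctan2(R[1,0],R[0,0]))),2),"zax",R[:,2].round(3),"F",np.round(o["ft_force"],1),"M",np.round(o["wrist_torque"],2),"w",round(o["grip_width"],4),"q6",round(o["q"][5],1))
    return o
E
python3 - <<'E'
from h import *
st(); w=cam("wrist")
cv2.imwrite("pics/w2.png",cv2.resize(w[0],(800,600),interpolation=cv2.INTER_CUBIC))
for p in((.558,.1985,.188),(.584,.1975,.188),(.532,.1995,.188),(.558,.1985,.139)):print(p,fproj(w,p).round(1))
E
```

```text
t 2.35 pos [0.5588 0.1979 0.4046] yaw 88.55 zax [-0.  0. -1.] F [-0.   0.5 -0.4] M [ 0.02  0.04 -0.  ] w 0.0851 q6 -80.5
(0.558, 0.1985, 0.188) [398.8 333.2]
(0.584, 0.1975, 0.188) [398.  387.3]
(0.532, 0.1995, 0.188) [399.7 274. ]
(0.558, 0.1985, 0.139) [398.5 300.5]
```

View pics/w2.png

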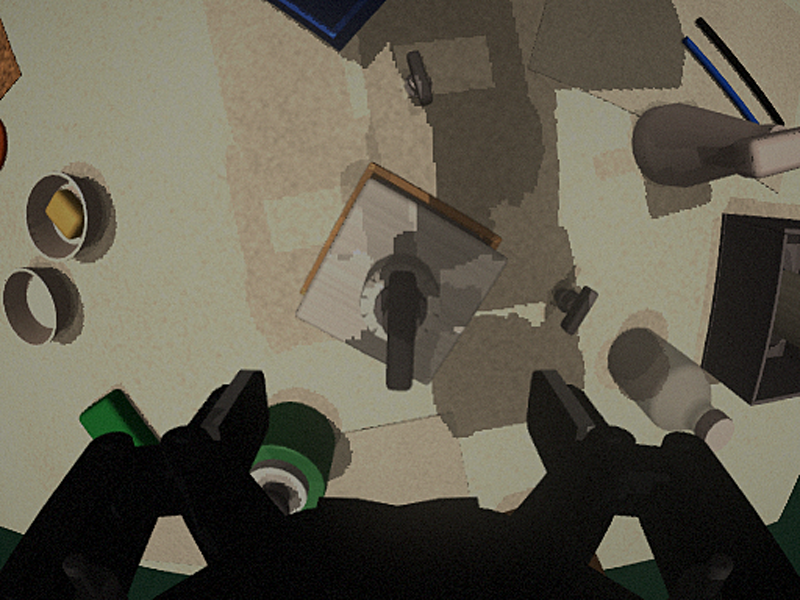

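The stopper bar spans (403,272) to (398,389), matching the prediction to about 1 mm and 2°. I'll correct for that, descend and grip.

Call:
step_arm:
  increments:
    - {"x": 0.1, "y": -0.07, "z": 1.3, "wx": 0, "wy": 0, "wz": 0.03, "gripper": 8.5}
    - {"x": 0, "y": 0, "z": 2, "wx": 0, "wy": 0, "wz": 0, "gripper": 8.5}
    - {"x": 0, "y": 0, "z": 2, "wx": 0, "wy": 0, "wz": 0, "gripper": 8.5}
    - {"x": 0, "y": 0, "z": 1.9, "wx": 0, "wy": 0, "wz": 0, "gripper": 8.5}
    - {"x": 0, "y": 0, "z": 0, "wx": 0, "wy": 0, "wz": 0, "gripper": 4}
    - {"x": 0, "y": 0, "z": 0, "wx": 0, "wy": 0, "wz": 0, "gripper": 2}
    - {"x": 0, "y": 0, "z": 0, "wx": 0, "wy": 0, "wz": 0, "gripper": 0.5}
    - {"x": 0, "y": 0, "z": 0, "wx": 0, "wy": 0, "wz": 0, "gripper": 0.5}
    - {"x": 0, "y": 0, "z": 0, "wx": 0, "wy": 0, "wz": 0, "gripper": 0.5}
    - {"x": 0, "y": 0, "z": 0, "wx": 0, "wy": 0, "wz": 0, "gripper": 0.5}
    - {"x": 0, "y": 0, "z": 0, "wx": 0, "wy": 0, "wz": 0, "gripper": 0.5}
    - {"x": 0, "y": 0, "z": 0, "wx": 0, "wy": 0, "wz": 0, "gripper": 0.5}
  newtons: 80

```text
time_s: 3.6
position: [0.5579, 0.1992, 0.3339]
tool_rot: [[0.056, 0.998, 0.002], [0.998, -0.056, 0.0], [0.0, 0.002, -1.0]]
ft_force: [-1.1, 0.1, 5.8]
grip_width: 0.013
```

```bash
python3 -c "
from h import *
st()"
```

```text
t 3.6 pos [0.5579 0.1992 0.3339] yaw 86.79 zax [ 0.002  0.    -1.   ] F [-1.1  0.1  5.8] M [ 0.03  0.15 -0.04] w 0.013 q6 -78.6
```

Call:
step_arm:
  increments:
    - {"x": 0, "y": 0, "z": 0, "wx": 0, "wy": 0, "wz": 0.1, "gripper": 0.5}
    - {"x": 0, "y": 0, "z": -0.03, "wx": 0, "wy": 0, "wz": 0.1, "gripper": 0.5}
    - {"x": 0, "y": 0, "z": -0.03, "wx": 0, "wy": 0, "wz": 0.1, "gripper": 0.5}
    - {"x": 0, "y": 0, "z": -0.03, "wx": 0, "wy": 0, "wz": 0.1, "gripper": 0.5}
    - {"x": 0, "y": 0, "z": -0.03, "wx": 0, "wy": 0, "wz": 0.1, "gripper": 0.5}
    - {"x": 0, "y": 0, "z": 0, "wx": 0, "wy": 0, "wz": -0.1, "gripper": 0.5}
    - {"x": 0, "y": 0, "z": -0.03, "wx": 0, "wy": 0, "wz": -0.1, "gripper": 0.5}
    - {"x": 0, "y": 0, "z": -0.03, "wx": 0, "wy": 0, "wz": -0.1, "gripper": 0.5}
    - {"x": 0, "y": 0, "z": -0.03, "wx": 0, "wy": 0, "wz": -0.1, "gripper": 0.5}
    - {"x": 0, "y": 0, "z": -0.03, "wx": 0, "wy": 0, "wz": -0.1, "gripper": 0.5}
    - {"x": 0, "y": 0, "z": -0.03, "wx": 0, "wy": 0, "wz": -0.1, "gripper": 0.5}
    - {"x": 0, "y": 0, "z": -0.03, "wx": 0, "wy": 0, "wz": -0.1, "gripper": 0.5}

```text
time_s: 4.8
position: [0.5577, 0.199, 0.3347]
tool_rot: [[-0.147, 0.989, -0.002], [0.989, 0.147, -0.0], [-0.0, -0.002, -1.0]]
ft_force: [0.7, 0.2, -6.7]
grip_width: 0.013
```

```bash
python3 -c "
from h import *
st()
t=cam('top');s=cam('scene')
a=cv2.resize(t[0][125:205,165:245],(400,400),interpolation=cv2.INTER_CUBIC);b=cv2.resize(s[0][115:215,280:380],(400,400),interpolation=cv2.INTER_CUBIC)
cv2.imwrite('pics/tw1.png',np.hstack([a,b]))"
```

```text
t 4.8 pos [0.5577 0.199  0.3347] yaw 98.46 zax [-0.002 -0.    -1.   ] F [ 0.7  0.2 -6.7] M [-0.03 -0.04 -0.21] w 0.013 q6 -90.3
```

View pics/tw1.png

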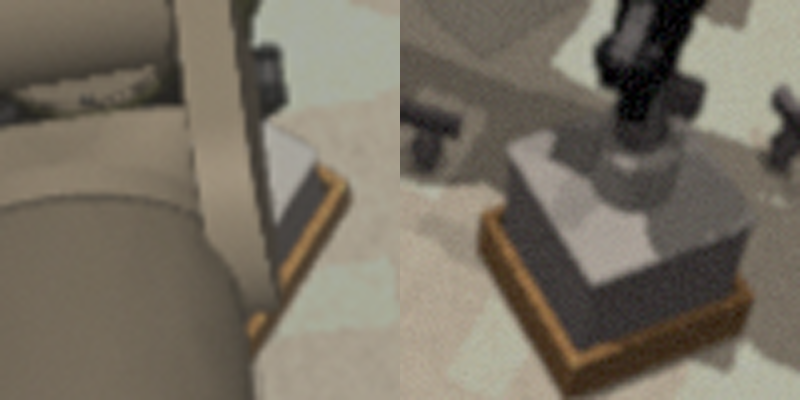

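The torque of 0.21 N m shows it is turning, at a pull of about 7 N (below the 12 N limit), and the canister is still in its holder. I'll keep going.

Call:
step_arm:
  increments:
    - {"x": 0, "y": 0, "z": 0, "wx": 0, "wy": 0, "wz": 0.1, "gripper": 0.5}
    - {"x": 0, "y": 0, "z": -0.03, "wx": 0, "wy": 0, "wz": 0.1, "gripper": 0.5}
    - {"x": 0, "y": 0, "z": -0.03, "wx": 0, "wy": 0, "wz": 0.1, "gripper": 0.5}
    - {"x": 0, "y": 0, "z": -0.03, "wx": 0, "wy": 0, "wz": 0.1, "gripper": 0.5}
    - {"x": 0, "y": 0, "z": -0.03, "wx": 0, "wy": 0, "wz": 0.1, "gripper": 0.5}
    - {"x": 0, "y": 0, "z": -0.03, "wx": 0, "wy": 0, "wz": 0.1, "gripper": 0.5}
    - {"x": 0, "y": 0, "z": -0.03, "wx": 0, "wy": 0, "wz": 0.1, "gripper": 0.5}
    - {"x": 0, "y": 0, "z": -0.03, "wx": 0, "wy": 0, "wz": 0.1, "gripper": 0.5}
    - {"x": 0, "y": 0, "z": -0.03, "wx": 0, "wy": 0, "wz": 0.1, "gripper": 0.5}
    - {"x": 0, "y": 0, "z": -0.03, "wx": 0, "wy": 0, "wz": 0.1, "gripper": 0.5}
    - {"x": 0, "y": 0, "z": 0, "wx": 0, "wy": 0, "wz": -0.1, "gripper": 0.5}
    - {"x": 0, "y": 0, "z": -0.03, "wx": 0, "wy": 0, "wz": -0.1, "gripper": 0.5}
    - {"x": 0, "y": 0, "z": -0.03, "wx": 0, "wy": 0, "wz": -0.1, "gripper": 0.5}
    - {"x": 0, "y": 0, "z": -0.03, "wx": 0, "wy": 0, "wz": -0.1, "gripper": 0.5}
    - {"x": 0, "y": 0, "z": -0.03, "wx": 0, "wy": 0, "wz": -0.1, "gripper": 0.5}
    - {"x": 0, "y": 0, "z": -0.03, "wx": 0, "wy": 0, "wz": -0.1, "gripper": 0.5}
    - {"x": 0, "y": 0, "z": -0.03, "wx": 0, "wy": 0, "wz": -0.1, "gripper": 0.5}
    - {"x": 0, "y": 0, "z": -0.03, "wx": 0, "wy": 0, "wz": -0.1, "gripper": 0.5}
    - {"x": 0, "y": 0, "z": -0.03, "wx": 0, "wy": 0, "wz": -0.1, "gripper": 0.5}
    - {"x": 0, "y": 0, "z": -0.03, "wx": 0, "wy": 0, "wz": -0.1, "gripper": 0.5}

```text
time_s: 6.9
position: [0.5577, 0.199, 0.34]
tool_rot: [[-0.144, 0.99, -0.003], [0.99, 0.144, -0.001], [-0.0, -0.003, -1.0]]
ft_force: [-0.6, -0.8, -9.1]
grip_width: 0.0126
```

```bash
python3 -c "
from h import *
st()"
```

```text
t 6.9 pos [0.5577 0.199  0.34  ] yaw 98.3 zax [-0.003 -0.001 -1.   ] F [-0.6 -0.8 -9.1] M [-0.13 -0.02 -0.15] w 0.0126 q6 -90.1
```

Call:
step_arm:
  increments:
    - {"x": 0, "y": 0, "z": 0, "wx": 0, "wy": 0, "wz": 0.12, "gripper": 0.5}
    - {"x": 0, "y": 0, "z": -0.03, "wx": 0, "wy": 0, "wz": 0.12, "gripper": 0.5}
    - {"x": 0, "y": 0, "z": -0.03, "wx": 0, "wy": 0, "wz": 0.12, "gripper": 0.5}
    - {"x": 0, "y": 0, "z": -0.03, "wx": 0, "wy": 0, "wz": 0.12, "gripper": 0.5}
    - {"x": 0, "y": 0, "z": -0.03, "wx": 0, "wy": 0, "wz": 0.12, "gripper": 0.5}
    - {"x": 0, "y": 0, "z": -0.03, "wx": 0, "wy": 0, "wz": 0.12, "gripper": 0.5}
    - {"x": 0, "y": 0, "z": -0.03, "wx": 0, "wy": 0, "wz": 0.12, "gripper": 0.5}
    - {"x": 0, "y": 0, "z": -0.03, "wx": 0, "wy": 0, "wz": 0.12, "gripper": 0.5}
    - {"x": 0, "y": 0, "z": -0.03, "wx": 0, "wy": 0, "wz": 0.12, "gripper": 0.5}
    - {"x": 0, "y": 0, "z": -0.03, "wx": 0, "wy": 0, "wz": 0.12, "gripper": 0.5}
    - {"x": 0, "y": 0, "z": 0, "wx": 0, "wy": 0, "wz": -0.12, "gripper": 0.5}
    - {"x": 0, "y": 0, "z": -0.03, "wx": 0, "wy": 0, "wz": -0.12, "gripper": 0.5}
    - {"x": 0, "y": 0, "z": -0.03, "wx": 0, "wy": 0, "wz": -0.12, "gripper": 0.5}
    - {"x": 0, "y": 0, "z": -0.03, "wx": 0, "wy": 0, "wz": -0.12, "gripper": 0.5}
    - {"x": 0, "y": 0, "z": -0.03, "wx": 0, "wy": 0, "wz": -0.12, "gripper": 0.5}
    - {"x": 0, "y": 0, "z": -0.03, "wx": 0, "wy": 0, "wz": -0.12, "gripper": 0.5}
    - {"x": 0, "y": 0, "z": -0.03, "wx": 0, "wy": 0, "wz": -0.12, "gripper": 0.5}
    - {"x": 0, "y": 0, "z": -0.03, "wx": 0, "wy": 0, "wz": -0.12, "gripper": 0.5}
    - {"x": 0, "y": 0, "z": -0.03, "wx": 0, "wy": 0, "wz": -0.12, "gripper": 0.5}
    - {"x": 0, "y": 0, "z": -0.03, "wx": 0, "wy": 0, "wz": -0.12, "gripper": 0.5}

```text
time_s: 8.9
position: [0.5578, 0.199, 0.3457]
tool_rot: [[-0.145, 0.989, -0.002], [0.989, 0.145, -0.001], [-0.0, -0.002, -1.0]]
ft_force: [0.3, -0.1, -7.3]
grip_width: 0.0129
```

```bash
python3 -c "
from h import *
st()
s=cam('scene')
b=cv2.resize(s[0][105:215,280:380],(500,550),interpolation=cv2.INTER_CUBIC)
cv2.imwrite('pics/tw2.png',b)"
```

```text
t 8.9 pos [0.5578 0.199  0.3457] yaw 98.35 zax [-0.002 -0.001 -1.   ] F [ 0.3 -0.1 -7.3] M [-0.16 -0.05 -0.1 ] w 0.0129 q6 -90.1
```

View pics/tw2.png

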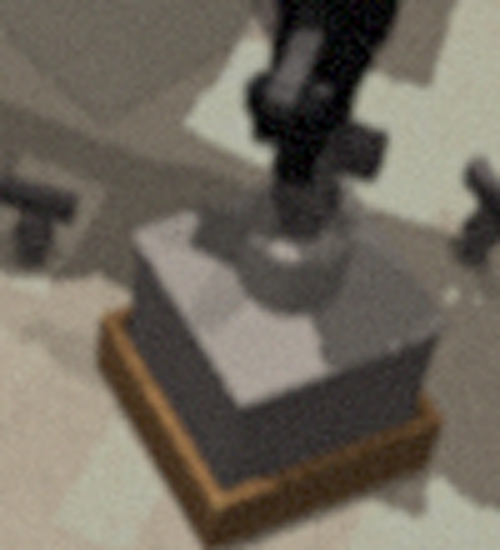

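The canister's front corner hasn't moved and the stopper is up about 12 mm. I'll do two more rounds.

Call:
step_arm:
  increments:
    - {"x": 0, "y": 0, "z": 0, "wx": 0, "wy": 0, "wz": 0.12, "gripper": 0.5}
    - {"x": 0, "y": 0, "z": -0.03, "wx": 0, "wy": 0, "wz": 0.12, "gripper": 0.5}
    - {"x": 0, "y": 0, "z": -0.03, "wx": 0, "wy": 0, "wz": 0.12, "gripper": 0.5}
    - {"x": 0, "y": 0, "z": -0.03, "wx": 0, "wy": 0, "wz": 0.12, "gripper": 0.5}
    - {"x": 0, "y": 0, "z": -0.03, "wx": 0, "wy": 0, "wz": 0.12, "gripper": 0.5}
    - {"x": 0, "y": 0, "z": -0.03, "wx": 0, "wy": 0, "wz": 0.12, "gripper": 0.5}
    - {"x": 0, "y": 0, "z": -0.03, "wx": 0, "wy": 0, "wz": 0.12, "gripper": 0.5}
    - {"x": 0, "y": 0, "z": -0.03, "wx": 0, "wy": 0, "wz": 0.12, "gripper": 0.5}
    - {"x": 0, "y": 0, "z": -0.03, "wx": 0, "wy": 0, "wz": 0.12, "gripper": 0.5}
    - {"x": 0, "y": 0, "z": -0.03, "wx": 0, "wy": 0, "wz": 0.12, "gripper": 0.5}
    - {"x": 0, "y": 0, "z": 0, "wx": 0, "wy": 0, "wz": -0.12, "gripper": 0.5}
    - {"x": 0, "y": 0, "z": -0.03, "wx": 0, "wy": 0, "wz": -0.12, "gripper": 0.5}
    - {"x": 0, "y": 0, "z": -0.03, "wx": 0, "wy": 0, "wz": -0.12, "gripper": 0.5}
    - {"x": 0, "y": 0, "z": -0.03, "wx": 0, "wy": 0, "wz": -0.12, "gripper": 0.5}
    - {"x": 0, "y": 0, "z": -0.03, "wx": 0, "wy": 0, "wz": -0.12, "gripper": 0.5}
    - {"x": 0, "y": 0, "z": -0.03, "wx": 0, "wy": 0, "wz": -0.12, "gripper": 0.5}
    - {"x": 0, "y": 0, "z": -0.03, "wx": 0, "wy": 0, "wz": -0.12, "gripper": 0.5}
    - {"x": 0, "y": 0, "z": -0.03, "wx": 0, "wy": 0, "wz": -0.12, "gripper": 0.5}
    - {"x": 0, "y": 0, "z": -0.03, "wx": 0, "wy": 0, "wz": -0.12, "gripper": 0.5}
    - {"x": 0, "y": 0, "z": -0.03, "wx": 0, "wy": 0, "wz": -0.12, "gripper": 0.5}

```text
time_s: 10.95
position: [0.5579, 0.1992, 0.3525]
tool_rot: [[-0.144, 0.99, 0.001], [0.99, 0.144, 0.0], [0.0, 0.001, -1.0]]
ft_force: [0.5, 0.2, -1.8]
grip_width: 0.0127
```

Call:
step_arm:
  increments:
    - {"x": 0, "y": 0, "z": 0, "wx": 0, "wy": 0, "wz": 0.12, "gripper": 0.5}
    - {"x": 0, "y": 0, "z": -0.03, "wx": 0, "wy": 0, "wz": 0.12, "gripper": 0.5}
    - {"x": 0, "y": 0, "z": -0.03, "wx": 0, "wy": 0, "wz": 0.12, "gripper": 0.5}
    - {"x": 0, "y": 0, "z": -0.03, "wx": 0, "wy": 0, "wz": 0.12, "gripper": 0.5}
    - {"x": 0, "y": 0, "z": -0.03, "wx": 0, "wy": 0, "wz": 0.12, "gripper": 0.5}
    - {"x": 0, "y": 0, "z": -0.03, "wx": 0, "wy": 0, "wz": 0.12, "gripper": 0.5}
    - {"x": 0, "y": 0, "z": -0.03, "wx": 0, "wy": 0, "wz": 0.12, "gripper": 0.5}
    - {"x": 0, "y": 0, "z": -0.03, "wx": 0, "wy": 0, "wz": 0.12, "gripper": 0.5}
    - {"x": 0, "y": 0, "z": -0.03, "wx": 0, "wy": 0, "wz": 0.12, "gripper": 0.5}
    - {"x": 0, "y": 0, "z": -0.03, "wx": 0, "wy": 0, "wz": 0.12, "gripper": 0.5}
    - {"x": 0, "y": 0, "z": 0, "wx": 0, "wy": 0, "wz": -0.12, "gripper": 0.5}
    - {"x": 0, "y": 0, "z": -0.03, "wx": 0, "wy": 0, "wz": -0.12, "gripper": 0.5}
    - {"x": 0, "y": 0, "z": -0.03, "wx": 0, "wy": 0, "wz": -0.12, "gripper": 0.5}
    - {"x": 0, "y": 0, "z": -0.03, "wx": 0, "wy": 0, "wz": -0.12, "gripper": 0.5}
    - {"x": 0, "y": 0, "z": -0.03, "wx": 0, "wy": 0, "wz": -0.12, "gripper": 0.5}
    - {"x": 0, "y": 0, "z": -0.03, "wx": 0, "wy": 0, "wz": -0.12, "gripper": 0.5}
    - {"x": 0, "y": 0, "z": -0.03, "wx": 0, "wy": 0, "wz": -0.12, "gripper": 0.5}
    - {"x": 0, "y": 0, "z": -0.03, "wx": 0, "wy": 0, "wz": -0.12, "gripper": 0.5}
    - {"x": 0, "y": 0, "z": -0.03, "wx": 0, "wy": 0, "wz": -0.12, "gripper": 0.5}
    - {"x": 0, "y": 0, "z": -0.03, "wx": 0, "wy": 0, "wz": -0.12, "gripper": 0.5}

```text
time_s: 12.95
position: [0.5579, 0.1992, 0.3579]
tool_rot: [[-0.144, 0.99, 0.001], [0.99, 0.144, 0.0], [0.0, 0.001, -1.0]]
ft_force: [0.2, 0.2, -0.3]
grip_width: 0.0126
```

```bash
python3 -c "
from h import *
st()
s=cam('scene')
b=cv2.resize(s[0][95:205,280:380],(500,550),interpolation=cv2.INTER_CUBIC)
cv2.imwrite('pics/tw3.png',b)"
```

```text
t 12.95 pos [0.5579 0.1992 0.3579] yaw 98.27 zax [ 0.001  0.    -1.   ] F [ 0.2  0.2 -0.3] M [-0.04  0.01 -0.02] w 0.0126 q6 -90.1
```

View pics/tw3.png

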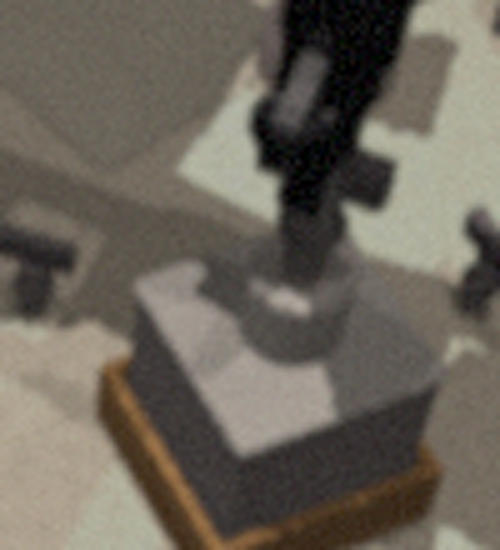

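The force and torque have dropped to about zero and the width is still 12.6 mm, so the stopper is free. I'll lift it.

Call:
step_arm:
  increments:
    - {"x": 0, "y": 0, "z": -0.2, "wx": 0, "wy": 0, "wz": 0, "gripper": 0.5}
    - {"x": 0, "y": 0, "z": -0.5, "wx": 0, "wy": 0, "wz": 0, "gripper": 0.5}
    - {"x": 0, "y": 0, "z": -1, "wx": 0, "wy": 0, "wz": 0, "gripper": 0.5}
    - {"x": 0, "y": 0, "z": -1.5, "wx": 0, "wy": 0, "wz": 0, "gripper": 0.5}
    - {"x": 0, "y": 0, "z": -1.5, "wx": 0, "wy": 0, "wz": 0, "gripper": 0.5}
    - {"x": 0, "y": 0, "z": -1.3, "wx": 0, "wy": 0, "wz": 0, "gripper": 0.5}
    - {"x": 0, "y": 0, "z": 0, "wx": 0, "wy": 0, "wz": 0, "gripper": 0.5}
    - {"x": 0, "y": 0, "z": 0, "wx": 0, "wy": 0, "wz": 0, "gripper": 0.5}

```text
time_s: 13.8
position: [0.5578, 0.1991, 0.4175]
tool_rot: [[-0.143, 0.99, 0.0], [0.99, 0.143, 0.0], [0.0, 0.0, -1.0]]
ft_force: [0.3, -0.4, -0.3]
grip_width: 0.0126
```

```bash
python3 -c "
from h import *
o=st()
s=cam('scene')
b=cv2.resize(s[0][70:190,280:390],(550,600),interpolation=cv2.INTER_CUBIC)
cv2.imwrite('pics/lift.png',b)
p=np.array(o['position'])
for h in(.145,.155,.166,.173,.187,.191,.213,.214): print(h,((proj(s,p-[0,0,h])-[280,70]+.4)*5).round(0))"
```

```text
t 13.8 pos [0.5578 0.1991 0.4175] yaw 98.2 zax [ 0.  0. -1.] F [ 0.3 -0.4 -0.3] M [ 0.02 -0.    0.01] w 0.0126 q6 -90.0
0.145 [353. 147.]
0.155 [348. 168.]
0.166 [343. 191.]
0.173 [340. 205.]
0.187 [334. 233.]
0.191 [332. 241.]
0.213 [323. 282.]
0.214 [322. 284.]
```

View pics/lift.png

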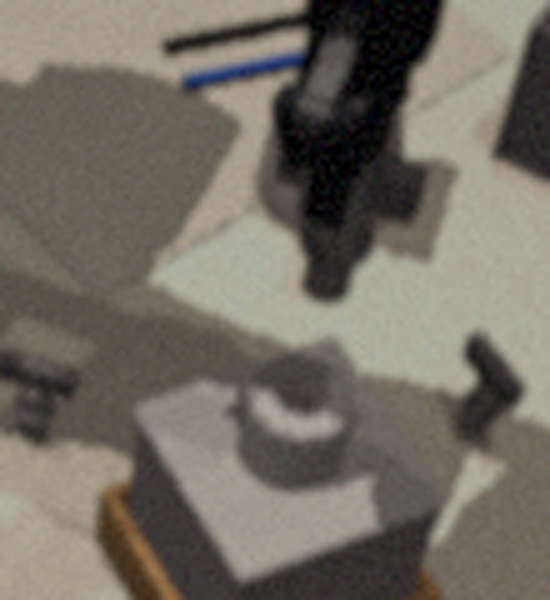

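The stopper is held straight with its foot 0.214 m below the TCP, as planned, and the canister is seated. I'll carry it over the empty cup.

Call:
step_arm:
  increments:
    - {"x": -1.5, "y": -0.15, "z": 0, "wx": 0, "wy": 0, "wz": 0, "gripper": 0.5}
    - {"x": -2.7, "y": -0.15, "z": 0, "wx": 0, "wy": 0, "wz": 0, "gripper": 0.5}
    - {"x": -2.7, "y": -0.15, "z": 0, "wx": 0, "wy": 0, "wz": 0, "gripper": 0.5}
    - {"x": -2.7, "y": -0.15, "z": 0, "wx": 0, "wy": 0, "wz": 0, "gripper": 0.5}
    - {"x": -2.7, "y": -0.15, "z": 0, "wx": 0, "wy": 0, "wz": 0, "gripper": 0.5}
    - {"x": -2.7, "y": -0.15, "z": 0, "wx": 0, "wy": 0, "wz": 0, "gripper": 0.5}
    - {"x": -2.7, "y": -0.15, "z": 0, "wx": 0, "wy": 0, "wz": 0, "gripper": 0.5}
    - {"x": -2.7, "y": -0.15, "z": 0, "wx": 0, "wy": 0, "wz": 0, "gripper": 0.5}
    - {"x": -2.7, "y": -0.15, "z": 0, "wx": 0, "wy": 0, "wz": 0, "gripper": 0.5}
    - {"x": -2.7, "y": -0.15, "z": 0, "wx": 0, "wy": 0, "wz": 0, "gripper": 0.5}
    - {"x": -2.7, "y": -0.15, "z": 0, "wx": 0, "wy": 0, "wz": 0, "gripper": 0.5}
    - {"x": -2.7, "y": -0.15, "z": 0, "wx": 0, "wy": 0, "wz": 0, "gripper": 0.5}
    - {"x": -2.7, "y": -0.15, "z": 0, "wx": 0, "wy": 0, "wz": 0, "gripper": 0.5}
    - {"x": -1.8, "y": -0.15, "z": 0, "wx": 0, "wy": 0, "wz": 0, "gripper": 0.5}
    - {"x": -1.0, "y": -0.15, "z": 1, "wx": 0, "wy": 0, "wz": 0, "gripper": 0.5}
    - {"x": 0, "y": 0, "z": 3, "wx": 0, "wy": 0, "wz": 0, "gripper": 0.5}
    - {"x": 0, "y": 0, "z": 3, "wx": 0, "wy": 0, "wz": 0, "gripper": 0.5}
    - {"x": 0, "y": 0, "z": 3, "wx": 0, "wy": 0, "wz": 0, "gripper": 0.5}
    - {"x": 0, "y": 0, "z": 3, "wx": 0, "wy": 0, "wz": 0, "gripper": 0.5}
    - {"x": 0, "y": 0, "z": 0, "wx": 0, "wy": 0, "wz": 0, "gripper": 0.5}

```text
time_s: 15.85
position: [0.5875, -0.1666, 0.2829]
tool_rot: [[-0.144, 0.99, -0.008], [0.99, 0.144, 0.004], [0.005, -0.007, -1.0]]
ft_force: [-0.2, -0.5, -0.7]
grip_width: 0.013
```

```bash
python3 -c "
from h import *
o=st()
s=cam('scene')
b=cv2.resize(s[0][230:350,180:290],(550,600),interpolation=cv2.INTER_CUBIC)
cv2.imwrite('pics/over.png',b)
p=np.array(o['position']); X=lambda q:((proj(s,q)-[180,230]+.4)*5).round(0)
print('foot now',X(p-[0,0,.214]),'rim centre at tool xy',X([p[0],p[1],.036]),'floor',X([p[0],p[1],.005]))
for d in((.01,0,0),(0,.01,0)): print(d,X(np.array([p[0],p[1],.036])+d))"
```

```text
t 15.85 pos [ 0.5875 -0.1666  0.2829] yaw 98.29 zax [-0.008  0.004 -1.   ] F [-0.2 -0.5 -0.7] M [ 0.03  0.04 -0.03] w 0.013 q6 -125.2
foot now [313. 438.] rim centre at tool xy [318. 465.] floor [323. 489.]
(0.01, 0, 0) [341. 482.]
(0, 0.01, 0) [335. 442.]
```

View pics/over.png

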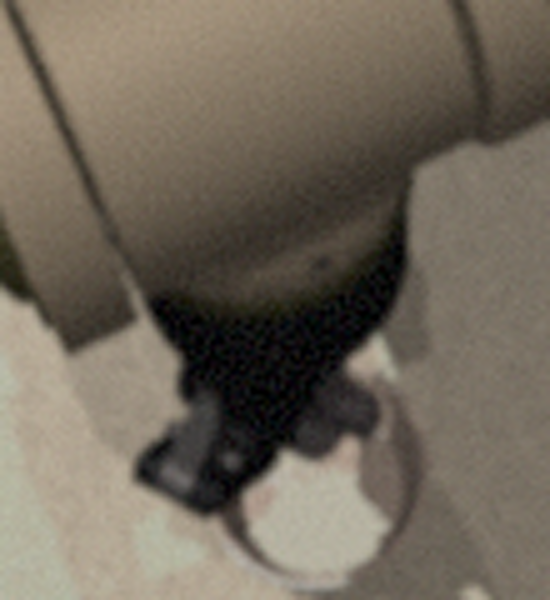

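The foot (315,440) is over the empty cup's floor, and the rim centre is at about (313,475), so I need to shift about 2 mm in −y. I'll lower it gently.

Call:
step_arm:
  increments:
    - {"x": -0.2, "y": 0, "z": 2, "wx": 0, "wy": 0, "wz": 0, "gripper": 0.5}
    - {"x": 0, "y": 0, "z": 1.8, "wx": 0, "wy": 0, "wz": 0, "gripper": 0.5}
    - {"x": 0, "y": 0, "z": 1, "wx": 0, "wy": 0, "wz": 0, "gripper": 0.5}
    - {"x": 0, "y": 0, "z": 0.5, "wx": 0, "wy": 0, "wz": 0, "gripper": 0.5}
    - {"x": 0, "y": 0, "z": 0.4, "wx": 0, "wy": 0, "wz": 0, "gripper": 0.5}
    - {"x": 0, "y": 0, "z": 0.2, "wx": 0, "wy": 0, "wz": 0, "gripper": 0.5}
    - {"x": 0, "y": 0, "z": 0.2, "wx": 0, "wy": 0, "wz": 0, "gripper": 0.5}
    - {"x": 0, "y": 0, "z": 0.1, "wx": 0, "wy": 0, "wz": 0, "gripper": 0.5}
    - {"x": 0, "y": 0, "z": 0.1, "wx": 0, "wy": 0, "wz": 0, "gripper": 0.5}
    - {"x": 0, "y": 0, "z": 0, "wx": 0, "wy": 0, "wz": 0, "gripper": 0.5}

```text
time_s: 16.9
position: [0.5887, -0.1692, 0.2244]
tool_rot: [[-0.144, 0.99, 0.0], [0.99, 0.144, -0.0], [-0.0, 0.0, -1.0]]
ft_force: [0.2, -0.4, -0.7]
grip_width: 0.0126
```

Call:
step_arm:
  increments:
    - {"x": 0, "y": 0, "z": 0.15, "wx": 0, "wy": 0, "wz": 0, "gripper": 0.5}
    - {"x": 0, "y": 0, "z": 0.15, "wx": 0, "wy": 0, "wz": 0, "gripper": 0.5}
    - {"x": 0, "y": 0, "z": 0.1, "wx": 0, "wy": 0, "wz": 0, "gripper": 0.5}
    - {"x": 0, "y": 0, "z": 0.1, "wx": 0, "wy": 0, "wz": 0, "gripper": 0.5}
    - {"x": 0, "y": 0, "z": 0, "wx": 0, "wy": 0, "wz": 0, "gripper": 0.5}

```text
time_s: 17.4
position: [0.5888, -0.1692, 0.22]
tool_rot: [[-0.144, 0.99, 0.001], [0.99, 0.144, -0.0], [-0.0, 0.001, -1.0]]
ft_force: [-1.5, 0.5, 4.6]
grip_width: 0.0126
```

Contact came at 4.6 N with the foot at floor height (TCP 0.220, expected 0.219). I'll ease off, release and rise.

Call:
step_arm:
  increments:
    - {"x": 0, "y": 0, "z": -0.08, "wx": 0, "wy": 0, "wz": 0, "gripper": 0.5}
    - {"x": 0, "y": 0, "z": 0, "wx": 0, "wy": 0, "wz": 0, "gripper": 1.6}
    - {"x": 0, "y": 0, "z": 0, "wx": 0, "wy": 0, "wz": 0, "gripper": 2.2}
    - {"x": 0, "y": 0, "z": 0, "wx": 0, "wy": 0, "wz": 0, "gripper": 3}
    - {"x": 0, "y": 0, "z": 0, "wx": 0, "wy": 0, "wz": 0, "gripper": 4}
    - {"x": 0, "y": 0, "z": 0, "wx": 0, "wy": 0, "wz": 0, "gripper": 5}
    - {"x": 0, "y": 0, "z": 0, "wx": 0, "wy": 0, "wz": 0, "gripper": 5}
    - {"x": 0, "y": 0, "z": -0.5, "wx": 0, "wy": 0, "wz": 0, "gripper": 5}
    - {"x": 0, "y": 0, "z": -1.5, "wx": 0, "wy": 0, "wz": 0, "gripper": 5}
    - {"x": 0, "y": 0, "z": -3, "wx": 0, "wy": 0, "wz": 0, "gripper": 5}
    - {"x": 0, "y": 0, "z": -4, "wx": 0, "wy": 0, "wz": 0, "gripper": 5}
    - {"x": 0, "y": 0, "z": -4, "wx": 0, "wy": 0, "wz": 0, "gripper": 5}
    - {"x": 0, "y": 0, "z": -4, "wx": 0, "wy": 0, "wz": 0, "gripper": 5}
    - {"x": 0, "y": 0, "z": -2, "wx": 0, "wy": 0, "wz": 0, "gripper": 5}
    - {"x": 0, "y": 0, "z": 0, "wx": 0, "wy": 0, "wz": 0, "gripper": 5}
    - {"x": 0, "y": 0, "z": 0, "wx": 0, "wy": 0, "wz": 0, "gripper": 5}

```text
time_s: 19.0
position: [0.5885, -0.1692, 0.4098]
tool_rot: [[-0.144, 0.99, -0.0], [0.99, 0.144, 0.0], [0.0, -0.0, -1.0]]
ft_force: [-1.1, 0.3, -1.0]
grip_width: 0.0495
```

```bash
python3 -c "
from h import *
st()
s=cam('scene');w=cam('wrist')
f=lambda a:cv2.resize(a,(400,300),interpolation=cv2.INTER_AREA)
c1=cv2.resize(s[0][240:350,180:290],(400,400),interpolation=cv2.INTER_CUBIC)
cv2.imwrite('pics/end.png',np.hstack([c1,cv2.copyMakeBorder(f(w[0]),0,100,0,0,0)]))
cv2.imwrite('pics/can.png',s[0][100:210,280:390])
"
```

```text
t 19.0 pos [ 0.5885 -0.1692  0.4098] yaw 98.26 zax [-0.  0. -1.] F [-1.1  0.3 -1. ] M [-0.    0.02 -0.05] w 0.0495 q6 -125.4
```

View pics/end.png

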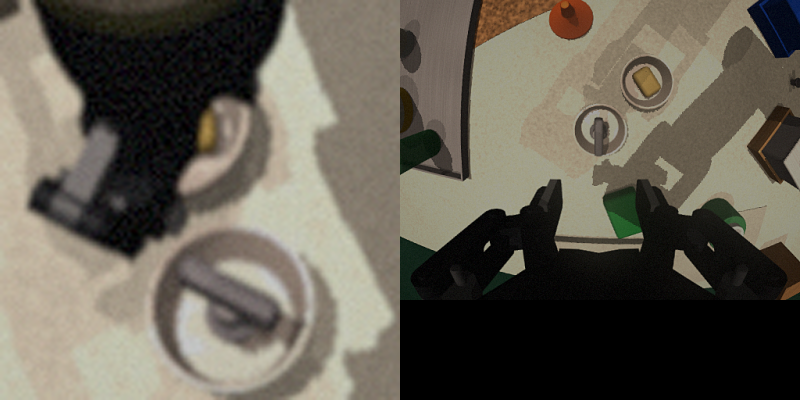

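The stopper is standing upright in the empty cup at (240,305), both cups are in place and the gripper is clear. Handing in.

```bash
python3 -c "
from h import *
env.close_job(); st()"
```

```text
the job is handed in; nothing more can be done
the job is handed in; nothing more can be done
```

I worked the stopper loose with back-and-forth twists of about 1 rad while pulling lightly. I then set it foot down in the empty rinsing cup, let go, and handed the job in at about 19 s.

- **Pull on the canister:** the readings between moves peaked at about 9 N, under the 12 N that lifts it. I didn't watch the force within a move.
- **Canister:** its front corner stayed within about 1 px through the twisting, and it looked seated after the lift. I didn't measure it again after placing the stopper.
- **Set-down:** the foot touched with 4.6 N at the height expected for the cup floor.
- **Last picture:** the stopper stands upright inside the empty cup, the soap cup looks unmoved, and the gripper is about 18 cm above the release height and touching nothing.

The first move call was refused because its rows lacked some keys, so nothing moved. The two cameras disagreed by about 4 mm on the cup's position, so I aimed between them and shifted 2 mm after a closer look. The state reading I asked for after handing in was refused, so there is no final reading.

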